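# Offer up a centrifuge lid to its hinge and hold it for the pin

### The arm

A 6-joint arm with a two-finger parallel gripper is mounted at the origin on the work surface. World frame = base frame: x ahead of the robot, y to its left, z up, the work surface at z = 0. Lengths are in m, angles in rad, forces in N, time in s.
With the tool pointing down it reaches from about 0.325 to 0.775 m from the base axis. Payload 9.3 kg.
Tool frame: the origin (TCP) lies at the very end of the fingers, on their centre line; the grasp point (between the pads) lies 19 mm behind it; z points along the fingers, x is the direction in which the jaws open and shut, and the axes are right-handed (so a half turn about z gives the same grasp; the last joint's range is limited). The gripper opens to 85 mm and grips with 20 to 120 N. Pads are 22 mm wide; open, the fingers measure 114 mm over their backs; the gripper's body (76 mm by 85 mm) begins 54 mm behind the grasp point. The pads swing forward as they close: fully open they stand 13 mm farther back than shut.
Start: joints at [1.022, 0.259, 0.021, 1.334, 0, 1.418], TCP at [0.212, 0.507, 0.231] pointing down, gripper open.
Joint ranges: [-3.04, 3.04], [-0.91, 1.82], [-1.04, 1.36], [-1.92, 1.95], [-1.52, 1.45], [-3.14, 3.14]. Speed limits (rad/s): [2.22, 2.22, 2.79, 3.14, 3.14, 3.14].

### API

Orientations are given as a rotation vector (axis times angle).
In Python, from station import read_state, optics, ticket gives the robot as it stands.
- The arm moves only by the shell command python3 -m inch 'ROWS' [OPENING] [FORCE]. ROWS is JSON, a list of rows, each an object of numbers: "dx", "dy", "dz": the shift along the tool's x, y, z in mm; "wx", "wy", "wz": the turn, a rotation vector about the tool's x, y, z in rad. In form: [{"dx": .., "dy": .., "dz": .., "wx": .., "wy": .., "wz": ..}, ...]. A call has 1 to 5 rows; each row shifts and turns the commanded pose from where the row before left it, along the tool's axes as they then stand; what a row does not reach is not made up. A row lasts 1/8 s, in which the tool goes at most 62.5 mm and 10.7 degrees, less where a joint would pass 70% of its speed; a pose out of reach is approached as far as the arm can. A call is refused whole if a number of a shift passes 62.5 or a number of a turn 0.188, either way. A call with a gripper value outside its range is refused whole. OPENING is the finger opening in mm, from 0 to 85.4, set as the call begins (- or left out, the last holds). The fingers move at their own pace and stop on an object; FORCE is the grip in N (left out, the last holds). Time passes only in rows, so rows that do not move let the fingers close. It gives the time, the measured TCP pose, the force and the opening at its end, in the units of the state.
- read_state(): the state, without advancing time (a new reading comes with each control period).
- optics.read_camera(name): name is "scene" or "top" or "wrist"; returns a dict with "image" (480x640x3 uint8, red, green, blue), "fx", "fy", "cx", "cy" (pixels), "eye" and "attitude" of the camera in the world; the wrist camera has in their place "tool_from_camera" (4x4, takes a point from camera to tool coordinates, whose origin is the TCP and whose axes are the tool frame's). Camera axes: x right, y down, z forward; pixel columns grow to the right and rows downward; lengths in m; the calibration is good to about 2 mm. A picture is of the moment at which its call begins: read the wrist's pose just before it. There is no depth.
- ticket.job_done(): hands the job in, once; it reports no verdict.
The state is a dict: "t": time; "qpos": joint angles; "qvel": joint speeds; "joint_efforts": joint torques, N m; "position": TCP position; "tool_rot": TCP orientation; "wrist_force": force on the tool from outside, world axes, zero at the start; "ft_torque": the same for the moment, N m; "grip_width": opening from 0.0 (shut) to 1.0 (fully open).
Only numpy, scipy, OpenCV 4.12 (cv2) and the standard library are available. Lean on these libraries where they do the work, as an engineer would, in place of code of your own. Each camera call takes 0.05 s, during which the arm holds its last target. There are 200 camera calls.

### The job

The lid of the small centrifuge has been washed and stands in the drying rack: lift it up out of its slot, turn it to the centrifuge and lower it upright, gasket side towards the rotor, so that its two hinge knuckles go in between the centrifuge's three and the holes line up for the pin. Finish holding it there, still gripped and carried by you with the knuckles clear of the groove underneath, so that I can push the hinge pin through; do not force it, leave the pin to me, and leave the tray in the rack and the other things on the bench where they are.

Things in the scene. Friction and masses are not known exactly. Their poses are not given: they have to be found in the camera images.
- lid: Grey lid on edge, hinge edge down, about 200 g: plate 150 wide (y), 6 thick (x), z 14 to 145 mm; grip bar at its top 90 x 12 (x) mm, z 131 to 155. Below, two steel knuckles, 14 mm barrels along y, 17 long, at y +-21, 8 mm bores. Origin on the bores' axis midway; z up the lid, +x out of the outer face, -x out of the gasket face. Gasket ring radius 44, 3 proud. May lean 3 degrees in the rack
- lid_grip (a point): centre of the lid's grip bar, 143 mm above the axis of its knuckles and 12 mm below its top edge: the place to pinch it from above, across its 12 mm (along the lid's x)
- lid_left (a point): centre of the bore of the lid's knuckle at its y = +21 mm; axes as lid
- lid_right (a point): centre of the bore of the lid's knuckle at its y = -21 mm; axes as lid
- centrifuge: White centrifuge, red side stripes, fixed; 180 deep (x), 190 wide (y), deck 92 mm high with rotor well, dial on its front (-x). Origin under its centre on the bench. Hinge along the deck's rear: axis along y at x +72, z 98.5 mm; three fixed knuckles, 14 mm diameter, 18 long, at y -42, 0, +42, with two 24 mm gaps between. The fitted lid stands upright, its x, y, z along the centrifuge's
- hinge_left (a point): point on the fixed hinge's axis, centre of the gap at the centrifuge's y = +21 mm, where lid_left belongs; axes as centrifuge. Under both gaps runs a groove with 45 degree flanks, its floor 11 mm below the axis: a lid knuckle resting on the floor is 4 mm too low
- hinge_right (a point): point on the fixed hinge's axis, centre of the gap at the centrifuge's y = -21 mm, where lid_right belongs; axes as centrifuge
- hinge_pin (a joint): brass hinge pin, 6 mm in diameter, already started in the end knuckle on the centrifuge's -y side, from which it sticks out 95 mm sideways at the height of the hinge axis; value = how far it has been pushed in (m), 0 at the start, sliding stiffly (3 N)
- rack: Grey drying rack, fixed; base 240 (x) x 170 (y) x 12 mm, two rows of 5 mm steel pegs at y +-58, every 15 mm along x, tops 72 mm above the bench. Lid and tray stand on edge in 10 mm slots between pegs, broad sides facing the rack's x: one at x -52.5 mm, the other at +52.5 (either way), axes along the rack's. Origin under its centre on the bench
- tray: flat aluminium instrument tray standing on edge in the rack, 150 wide (y) x 110 high (z) x 6 thick (x), origin at the middle of its lower edge
- spray: white bottle with a blue cap and green label, radius 32, 170 high; origin under its centre, on the bench
- jar: amber jar with a black cap, radius 30, 75 high; origin under its centre
- timer: round white bench timer lying flat, radius 28, 20 high; origin under its centre
- driver: screwdriver lying on the bench along its own x; origin about its middle
- slide_box: blue box of microscope slides, 80 x 130 x 35 high; origin under its centre
- tube_rack: yellow tube rack, 90 x 126 with capped tubes up to 84 high; origin under its centre
Not all that is in view belongs to the job. What is shaped like the lid but red or yellow is not meant. Of the things that look like the tray, the smaller one is meant.

How it is judged:
By the outcome, as a careful person would: the job done as asked, in the order asked, and still so for the second after the job is handed in, while the arm keeps its last pose, push and grip.
It also fails if it takes over 42 s, if anything falls off the work surface, if the arm or the gripper's body presses on something with over 40 N, if the wrist force passes 120 N, or if a joint passes its speed limit or range.

## Working session

There is one attempt and no reset: what is moved stays moved. The work goes in short steps, Python scripts to look and compute and a shell command to move; the robot and the scene stay as the last step left them, time stands still between calls to the robot, and variables do not carry over. Pictures are saved under pics/ and viewed, about 8 in all and at most 12, crops included, and the job is handed in when it is done.

```bash
ls; mkdir -p pics; python3 - <<'E'
from station import read_state, optics
import cv2, numpy as np
s=read_state(); print(s)
for n in ("scene","top"):
    c=optics.read_camera(n); cv2.imwrite(f"pics/{n}0.png",c["image"][:,:,::-1]); print(n,{k:v for k,v in c.items() if k!="image"})
E
```

```text
pics
{'t': 0.0, 'qpos': array([ 1.02242446e+00,  2.59207350e-01,  2.07577332e-02,  1.33371675e+00,
       -3.01581464e-05,  1.41816019e+00]), 'qvel': array([-0.00045438,  0.00066665,  0.00013896, -0.00198876, -0.00059538,
       -0.00106988]), 'joint_efforts': array([-3.66475251e-04, -5.55639946e+01,  3.44534934e+01,  1.37709072e-02,
       -2.40103000e-04, -6.55484030e-06]), 'position': array([0.21189668, 0.50723013, 0.23065636]), 'tool_rot': array([ 2.61428216e+00,  1.74107185e+00, -1.93139240e-03]), 'wrist_force': array([ 0.34716019,  0.34645039, -0.21649056]), 'ft_torque': array([-0.01303148, -0.02503435,  0.05847266]), 'grip_width': 0.9997314385278783}
scene {'fx': 594.9088934949883, 'fy': 594.9088934949883, 'cx': 308.5632852805085, 'cy': 238.53524402095792, 'eye': array([ 1.39568798, -0.50064974,  1.17262362]), 'attitude': array([-2.12837335, -1.17444388,  0.49624918])}
top {'fx': 623.0353785013742, 'fy': 623.0353785013742, 'cx': 317.2197661473425, 'cy': 230.63993027177764, 'eye': array([0.34274055, 0.00699933, 1.96515663]), 'attitude': array([-2.15318492,  2.18410639, -0.09333781])}
```

View pics/scene0.png

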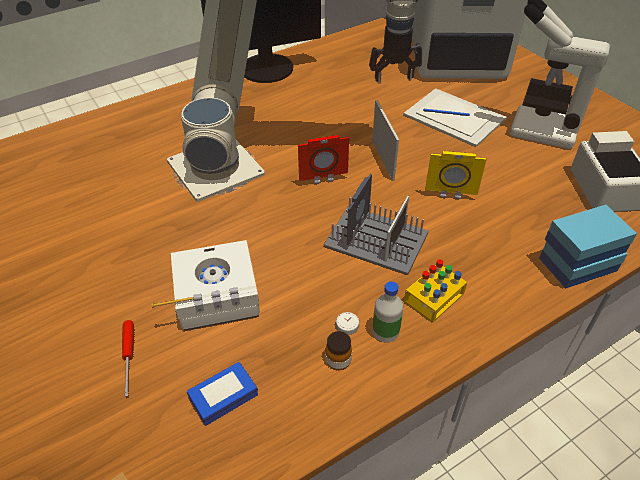

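View pics/top0.png

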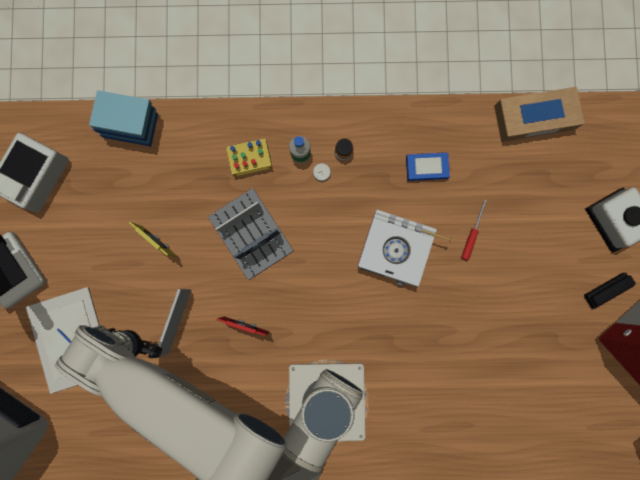

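The scene view shows a dark lid-shaped plate in the rack at about (358,210) and a light tray in the rack at (398,228). The red plate (323,160), the yellow plate (455,175) and the larger standing tray (385,140) are decoys. The centrifuge is at (213,285), with its hinge and the brass pin (155,305) on the side away from the robot. I'll check the choice in one close crop of both views.

```bash
cat > h.py <<'E'
import numpy as np, cv2
from scipy.spatial.transform import Rotation as R
from station import read_state, optics
def cam(n):
    s=read_state(); c=optics.read_camera(n)
    if n=="wrist":
        T=np.eye(4);T[:3,:3]=R.from_rotvec(s["tool_rot"]).as_matrix();T[:3,3]=s["position"]
        T=T@np.array(c["tool_from_camera"]); c["Rm"],c["o"]=T[:3,:3],T[:3,3]
    else: c["Rm"],c["o"]=R.from_rotvec(c["attitude"]).as_matrix(),np.array(c["eye"])
    return c
def ray(c,u,v):
    d=c["Rm"]@np.array([(u-c["cx"])/c["fx"],(v-c["cy"])/c["fy"],1.]); return c["o"],d/np.linalg.norm(d)
def onz(c,u,v,z):
    o,d=ray(c,u,v); return o+d*(z-o[2])/d[2]
def tri(rs):
    A=sum(np.eye(3)-np.outer(d,d) for o,d in rs); b=sum((np.eye(3)-np.outer(d,d))@o for o,d in rs)
    p=np.linalg.solve(A,b); return p,[np.linalg.norm(np.cross(p-o,d))*1e3 for o,d in rs]
def proj(c,p):
    q=c["Rm"].T@(np.asarray(p)-c["o"]); return c["fx"]*q[0]/q[2]+c["cx"],c["fy"]*q[1]/q[2]+c["cy"]
E
python3 - <<'E'
import cv2,numpy as np
a=cv2.imread("pics/scene0.png");b=cv2.imread("pics/top0.png")
f=lambda i,x,y,w,h:cv2.resize(i[y:y+h,x:x+w],(400,300),interpolation=cv2.INTER_CUBIC)
cv2.imwrite("pics/crop1.png",np.vstack([np.hstack([f(a,320,170,120,90),f(a,150,235,120,90)]),np.hstack([f(b,195,185,120,90),f(b,345,205,120,90)])]))
E
```

```text
(no output)
```

View pics/crop1.png

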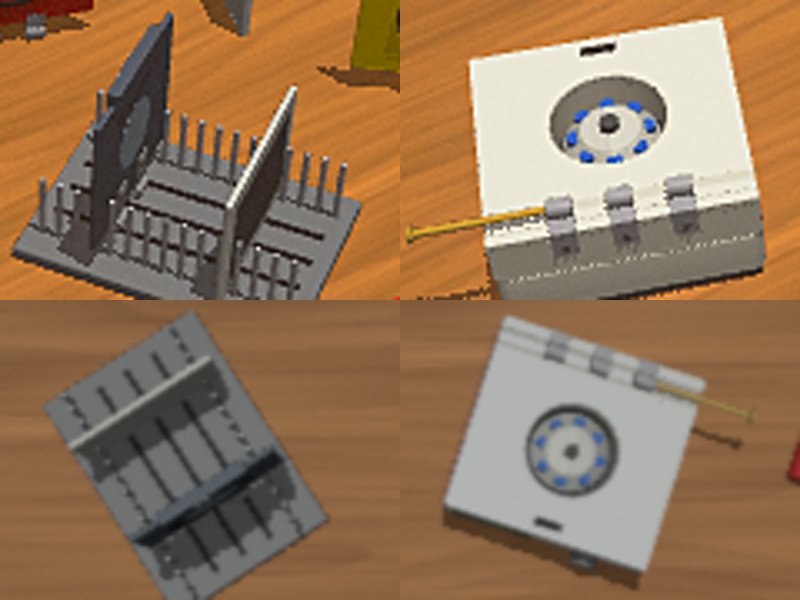

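Of the candidates, the grey plate with a grip bar in the rack slot nearer the robot, (358,210) in the scene and (258,245) from the top, is the lid. The light plate in the other slot is the tray to leave alone. A disc shows on the lid's face away from the robot, but I still need to find which face carries the gasket.

```bash
python3 - <<'E'
from h import *
t=cam("top"); s=cam("scene")
P=[onz(t,u,v,.092) for u,v in [(376.5,210.4),(436.5,229.9),(418.5,286.6),(358.5,267.4)]]
for p in P: print("deck",p.round(4))
c=np.mean(P,0); print("ctr",c, [np.linalg.norm(P[i]-P[(i+1)%4]).round(4) for i in range(4)])
f=P[0]+P[1]-P[2]-P[3]; l=P[0]+P[3]-P[1]-P[2]; print("yaw",np.degrees(np.arctan2(f[1],f[0])),np.degrees(np.arctan2(-l[0],l[1])))
# lid top bar
for n,z in (("a",.165),("b",.174)):
  print([onz(t,195+x/3.333,185+(y-300)/3.333,z).round(4) for x,y in [(135,540),(285,455)]])
# scene top corners of the lid plate: crop (172,15),(105,95?)
g=lambda x,y:(320+x/3.333,170+y/3.333)
print("tri lid corners", tri([ray(s,*g(168,14)),ray(t,195+283/3.333,185+156/3.333)]), tri([ray(s,*g(100,118)),ray(t,195+135/3.333,185+238/3.333)]))
# rack corners at z=.012 top crop
Q=[onz(t,195+x/3.333,185+(y-300)/3.333,.012) for x,y in [(45,405),(193,312),(328,520),(180,612)]]
for q in Q: print("rack",q.round(4))
print(np.mean(Q,0)); f=Q[0]+Q[1]-Q[2]-Q[3]; print("rackyaw",np.degrees(np.arctan2(f[1],f[0])))
E
```

```text
deck [ 0.5798 -0.1581  0.092 ]
deck [ 0.5178 -0.3375  0.092 ]
deck [ 0.3484 -0.2783  0.092 ]
deck [ 0.4082 -0.1002  0.092 ]
ctr [ 0.46354573 -0.21854393  0.092     ] [np.float64(0.1898), np.float64(0.1795), np.float64(0.1879), np.float64(0.181)]
yaw -18.945670548231643 -18.81545907942262
[array([0.4408, 0.2591, 0.165 ]), array([0.513 , 0.1282, 0.165 ])]
[array([0.4403, 0.2579, 0.174 ]), array([0.5121, 0.1276, 0.174 ])]
tri lid corners (array([0.52287436, 0.15318393, 0.26440411]), [np.float64(35.92995831753519), np.float64(35.929958317535174)]) (array([0.43336273, 0.24609822, 0.05873121]), [np.float64(31.34027234637769), np.float64(31.34027234637763)])
rack [0.5784 0.3658 0.012 ]
rack [0.6654 0.225  0.012 ]
rack [0.4653 0.0985 0.012 ]
rack [0.3808 0.2383 0.012 ]
[0.52251013 0.23189944 0.012     ]
rackyaw 32.56688750258038
```

```bash
python3 - <<'E'
from h import *
c=cam("wrist"); print(c["fx"],c["cx"],c["cy"]); print(np.round(c["tool_from_camera"],3)); print(c["o"],c["Rm"].round(2)); 
print(R.from_rotvec(read_state()["tool_rot"]).as_matrix().round(3))
s=cam("scene");t=cam("top");g=lambda x,y:(320+x/3.333,170+y/3.333)
print("tri lid corners", tri([ray(s,*g(168,14)),ray(t,195+135/3.333,185+238/3.333)]), tri([ray(s,*g(100,118)),ray(t,195+283/3.333,185+156/3.333)]))
for p in ([.48,.2,.09],[.48,.2,.165]): print("lid in wrist",proj(c,p))
cv2.imwrite("pics/w0.png",c["image"][:,:,::-1])
E
```

```text
411.61529220334774 321.11135944508345 236.44893704140125
[[ 1.     0.    -0.001 -0.001]
 [ 0.     0.95   0.313 -0.08 ]
 [ 0.001 -0.313  0.95  -0.143]
 [ 0.     0.     0.     1.   ]]
[0.138212   0.53753886 0.37381228] [[ 0.39  0.88  0.29]
 [ 0.92 -0.37 -0.12]
 [-0.    0.31 -0.95]]
[[ 0.386  0.923 -0.   ]
 [ 0.923 -0.386 -0.   ]
 [-0.001 -0.    -1.   ]]
tri lid corners (array([0.44335894, 0.26059807, 0.16368896]), [np.float64(1.5029624987535095), np.float64(1.5029624987536505)]) (array([0.51602556, 0.13682837, 0.16959879]), [np.float64(8.361321837941004), np.float64(8.361321837941109)])
lid in wrist (np.float64(140.92733003974453), np.float64(572.7053217392686))
lid in wrist (np.float64(102.78880209034904), np.float64(672.1477622955491))
```

```bash
python3 -m inch '[{"dz":-18,"wz":0.152},{"dz":-18,"wz":0.152},{"dz":-18,"wz":0.151},{"dz":-16,"wz":0.151}]' ; python3 -m inch '[{"dy":60,"dx":-4},{"dy":60,"dx":-4},{"dy":60,"dx":-4},{"dy":60,"dx":-4},{"dy":60}]'; python3 -m inch '[{"dy":60},{"dy":47},{}]'
python3 - <<'E'
from h import *
c=cam("wrist"); cv2.imwrite("pics/w1.png",c["image"][:,:,::-1]); np.savez("w1.npz",Rm=c["Rm"],o=c["o"])
E
```

```text
invalid input
invalid input
invalid input
```

View pics/w1.png

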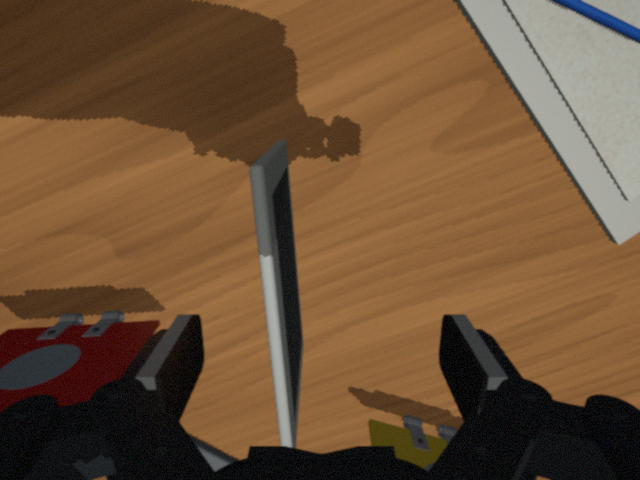

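The rows need all six keys, so both moves were refused and the arm is still at its start pose. The picture only shows the large decoy tray below the fingers. I'll resend with full rows.

```bash
python3 -m inch '[{"dx":0,"dy":0,"dz":-18,"wx":0,"wy":0,"wz":0.152},{"dx":0,"dy":0,"dz":-18,"wx":0,"wy":0,"wz":0.152},{"dx":0,"dy":0,"dz":-18,"wx":0,"wy":0,"wz":0.151},{"dx":0,"dy":0,"dz":-16,"wx":0,"wy":0,"wz":0.151}]' && python3 -m inch '[{"dx":-4,"dy":60,"dz":0,"wx":0,"wy":0,"wz":0},{"dx":-4,"dy":60,"dz":0,"wx":0,"wy":0,"wz":0},{"dx":-4,"dy":60,"dz":0,"wx":0,"wy":0,"wz":0},{"dx":-4,"dy":60,"dz":0,"wx":0,"wy":0,"wz":0},{"dx":0,"dy":60,"dz":0,"wx":0,"wy":0,"wz":0}]' && python3 -m inch '[{"dx":0,"dy":60,"dz":0,"wx":0,"wy":0,"wz":0},{"dx":0,"dy":47,"dz":0,"wx":0,"wy":0,"wz":0},{"dx":0,"dy":0,"dz":0,"wx":0,"wy":0,"wz":0}]' && python3 - <<'E'
from h import *
c=cam("wrist"); cv2.imwrite("pics/w2.png",c["image"][:,:,::-1]); np.savez("w2.npz",Rm=c["Rm"],o=c["o"])
E
```

```text
t: 0.9
position: [0.212, 0.5075, 0.302]
tool_rot: [-3.017, -0.874, -0.0]
wrist_force: [1.1, 0.6, 0.4]
grip_width: 0.999
t: 1.52
position: [0.3606, 0.2444, 0.3016]
tool_rot: [-3.015, -0.882, -0.002]
wrist_force: [0.5, 0.5, 0.3]
grip_width: 1.001
t: 1.9
position: [0.4192, 0.1536, 0.301]
tool_rot: [3.017, 0.875, -0.001]
wrist_force: [-0.6, 0.2, -0.6]
grip_width: 1.004
```

View pics/w2.png

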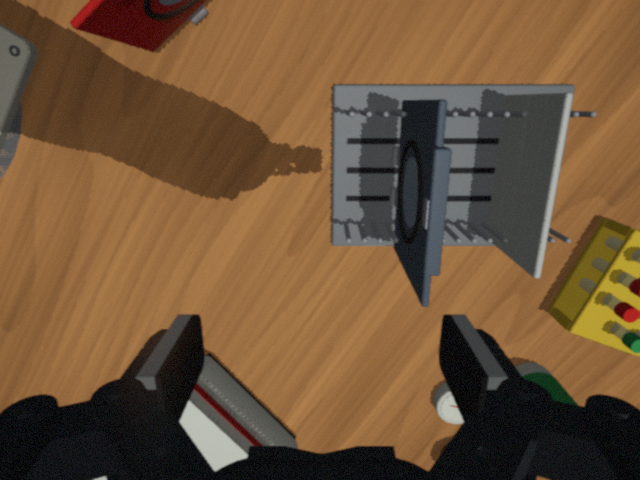

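This view shows the lid plate in the rack. The black proud ring around its disc, near (410,190), is on the face towards the robot, and the grip bar's top runs from about (445,150) to (435,275). The tray is at (555,180). I'll take the second view from the other side, both to triangulate and to see the other face.

```bash
python3 -m inch '[{"dx":45,"dy":0,"dz":0,"wx":0,"wy":0,"wz":0},{"dx":45,"dy":0,"dz":0,"wx":0,"wy":0,"wz":0},{"dx":40,"dy":0,"dz":0,"wx":0,"wy":0,"wz":0},{"dx":0,"dy":0,"dz":0,"wx":0,"wy":0,"wz":0},{"dx":0,"dy":0,"dz":0,"wx":0,"wy":0,"wz":0}]' && python3 - <<'E'
from h import *
c=cam("wrist"); cv2.imwrite("pics/w3.png",c["image"][:,:,::-1]); np.savez("w3.npz",Rm=c["Rm"],o=c["o"])
a=cv2.imread("pics/w2.png")[80:320,320:590];b=c["image"][:,:,::-1]
print(proj(c,[.477,.193,.174]))
u,v=map(int,proj(c,[.477,.193,.12])); x=max(0,u-135);y=max(0,v-120)
print("crop2",320,80,"crop3",x,y)
cv2.imwrite("pics/crop2.png",cv2.resize(np.hstack([a,b[y:y+240,x:x+270]]),None,fx=1.48,fy=1.48*1.2,interpolation=cv2.INTER_CUBIC))
E
```

```text
t: 2.58
position: [0.5264, 0.2269, 0.3011]
tool_rot: [-3.014, -0.884, 0.001]
wrist_force: [0.8, 0.2, -0.4]
grip_width: 1.005
(np.float64(234.41814809135008), np.float64(225.65234661446786))
crop2 320 80 crop3 112 86
```

View pics/crop2.png

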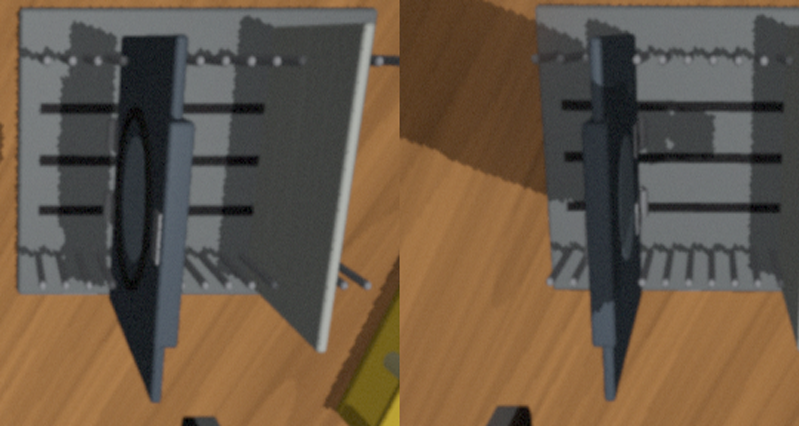

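The face away from the robot (right crop) has a plain disc and no ring. So the gasket faces the robot, lid +x is along rack +x, and the lid turns about -51 degrees to the centrifuge.

```bash
python3 - <<'E'
from h import *
W={}
k=cam("wrist")
for n in ("w2","w3"):
    z=np.load(n+".npz"); W[n]=dict(k,Rm=z["Rm"],o=z["o"])
L=lambda x,y:(320+x/1.48,80+y/1.776); Rr=lambda x,y:(112+(x-399.6)/1.48,86+y/1.776)
pts={"barU":((183,121),(595,122)),"barL":((170.5,346),(604,346)),"plateU":((155,36),(613,35)),"plateL":((156,401),(611,400))}
r={}
for n,(a,b) in pts.items():
    p,e=tri([ray(W["w2"],*L(*a)),ray(W["w3"],*Rr(*b))]); r[n]=p; print(n,p.round(4),np.round(e,1))
d=r["barU"]-r["barL"]; print(np.linalg.norm(d),"lid yaw",np.degrees(np.arctan2(-d[0],d[1])), "mid",(r["barU"]+r["barL"])/2)
s=read_state(); M=R.from_rotvec(s["tool_rot"]).as_matrix(); print("tool yaw",np.degrees(np.arctan2(M[1,0],M[0,0])), "delta mm in tool to mid", M.T@((r["barU"]+r["barL"])/2-s["position"])*1e3)
E
```

```text
barU [0.4589 0.2382 0.173 ] [0.1 0.1]
barL [0.506  0.1651 0.1784] [0.1 0.1]
plateU [0.4431 0.2632 0.112 ] [0.2 0.2]
plateL [0.5229 0.1374 0.1627] [0.2 0.2]
0.08710813746275455 lid yaw 32.78292862335453 mid [0.48246551 0.20169452 0.17571783]
tool yaw 32.64379848257968 delta mm in tool to mid [-50.25181471  -2.9702331  126.08819257]
```

```bash
python3 -m inch '[{"dx":-25,"dy":-2,"dz":30,"wx":0,"wy":0,"wz":0},{"dx":-25,"dy":-1,"dz":30,"wx":0,"wy":0,"wz":0},{"dx":0,"dy":0,"dz":35,"wx":0,"wy":0,"wz":0},{"dx":0,"dy":0,"dz":35,"wx":0,"wy":0,"wz":0},{"dx":0,"dy":0,"dz":28,"wx":0,"wy":0,"wz":0}]' 50 25 && python3 -m inch '[{"dx":0,"dy":0,"dz":0,"wx":0,"wy":0,"wz":0},{"dx":0,"dy":0,"dz":0,"wx":0,"wy":0,"wz":0}]' && python3 - <<'E'
from h import *
c=cam("wrist"); cv2.imwrite("pics/w4.png",c["image"][:,:,::-1]); np.savez("w4.npz",Rm=c["Rm"],o=c["o"]); print(read_state()["wrist_force"])
E
```

```text
t: 3.3
position: [0.4826, 0.2013, 0.1429]
tool_rot: [-3.015, -0.881, -0.001]
wrist_force: [-0.5, 0.4, 0.4]
grip_width: 0.585
t: 3.55
position: [0.4839, 0.2016, 0.1448]
tool_rot: [3.015, 0.882, 0.003]
wrist_force: [1.1, -0.1, 0.4]
grip_width: 0.586
[ 0.45088389 -0.10648448 -0.58937264]
```

View pics/w4.png

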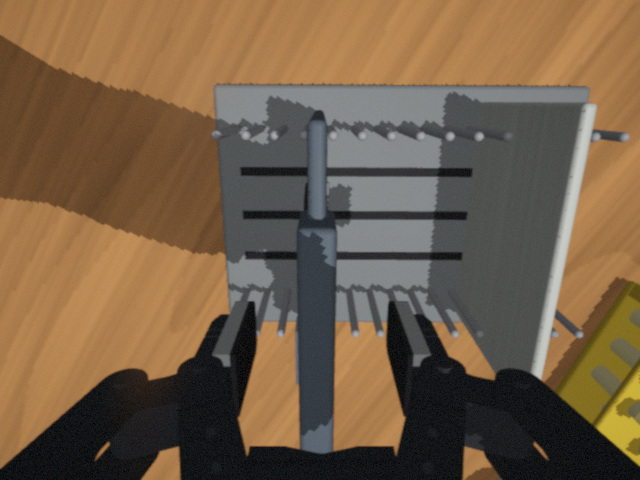

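The lid's bar is between the open fingers, at columns 298–337 near row 300 with the fingers at 237 and 403. The tray is clear at the right. Closing now.

```bash
python3 - <<'E'
from h import *
k=cam("wrist"); z=np.load("w4.npz"); k.update(Rm=z["Rm"],o=z["o"])
p=onz(k,317,237,.174); s=read_state(); M=R.from_rotvec(s["tool_rot"]).as_matrix(); print("bar +y end in tool mm",M.T@(p-s["position"])*1e3)
E
python3 -m inch '[{"dx":0,"dy":0,"dz":0,"wx":0,"wy":0,"wz":0},{"dx":0,"dy":0,"dz":0,"wx":0,"wy":0,"wz":0},{"dx":0,"dy":0,"dz":0,"wx":0,"wy":0,"wz":0},{"dx":0,"dy":0,"dz":0,"wx":0,"wy":0,"wz":0},{"dx":0,"dy":0,"dz":0,"wx":0,"wy":0,"wz":0}]' 0 60
```

```text
bar +y end in tool mm [ -1.76596413 -41.83134869 -29.18110491]
t: 4.28
position: [0.4837, 0.2015, 0.1438]
tool_rot: [3.015, 0.882, 0.001]
wrist_force: [-2.0, -0.3, 4.8]
grip_width: 0.129
```

```bash
python3 -m inch '[{"dx":0,"dy":0,"dz":-10,"wx":0,"wy":0,"wz":0},{"dx":0,"dy":0,"dz":-25,"wx":0,"wy":0,"wz":0},{"dx":0,"dy":0,"dz":-40,"wx":0,"wy":0,"wz":0},{"dx":0,"dy":0,"dz":-35,"wx":0,"wy":0,"wz":0},{"dx":0,"dy":0,"dz":-15,"wx":0,"wy":0,"wz":0}]' - 70 && python3 -m inch '[{"dx":0,"dy":0,"dz":0,"wx":0,"wy":0,"wz":0.18},{"dx":0,"dy":0,"dz":0,"wx":0,"wy":0,"wz":0.18},{"dx":0,"dy":0,"dz":0,"wx":0,"wy":0,"wz":0.18},{"dx":0,"dy":0,"dz":0,"wx":0,"wy":0,"wz":0.18},{"dx":0,"dy":0,"dz":0,"wx":0,"wy":0,"wz":0.179}]'
```

```text
t: 4.9
position: [0.4841, 0.2017, 0.2703]
tool_rot: [3.015, 0.882, 0.004]
wrist_force: [0.3, 0.1, -1.7]
grip_width: 0.125
t: 5.52
position: [0.4834, 0.2016, 0.2674]
tool_rot: [3.097, -0.525, -0.002]
wrist_force: [0.2, 0.2, -2.1]
grip_width: 0.13
```

```bash
python3 -m inch '[{"dx":18,"dy":57,"dz":0,"wx":0,"wy":0,"wz":0},{"dx":18,"dy":58,"dz":0,"wx":0,"wy":0,"wz":0},{"dx":18,"dy":58,"dz":0,"wx":0,"wy":0,"wz":0},{"dx":19,"dy":58,"dz":0,"wx":0,"wy":0,"wz":0},{"dx":19,"dy":58,"dz":0,"wx":0,"wy":0,"wz":0}]' && python3 -m inch '[{"dx":19,"dy":58,"dz":0,"wx":0,"wy":0,"wz":0},{"dx":18,"dy":57,"dz":0,"wx":0,"wy":0,"wz":0},{"dx":0,"dy":0,"dz":0,"wx":0,"wy":0,"wz":0},{"dx":0,"dy":0,"dz":0,"wx":0,"wy":0,"wz":0}]' && cat >> h.py <<'E'
def wview(name,n=6):
    ps=[];rs=[];c=None
    for i in range(n):
        s=read_state(); ps.append(s["position"]); rs.append(s["tool_rot"]); c=optics.read_camera("wrist")
    M=R.from_rotvec(rs).mean().as_matrix() ; p=np.mean(ps,0)
    T=np.eye(4);T[:3,:3]=M;T[:3,3]=p;T=T@np.array(c["tool_from_camera"]); c["Rm"],c["o"]=T[:3,:3],T[:3,3]
    cv2.imwrite(f"pics/{name}.png",c["image"][:,:,::-1])
    np.savez(name+".npz",Rm=c["Rm"],o=c["o"],M=M,p=p); print(name,"tcp",p.round(4),"std",np.std(ps,0).round(4),"yaw",np.degrees(np.arctan2(M[1,0],M[0,0])),"down",M[:,2].round(4)); return c
def load(name):
    z=np.load(name+".npz"); return dict(fx=411.61529,fy=411.61529,cx=321.11136,cy=236.44894,Rm=z["Rm"],o=z["o"],M=z["M"],p=z["p"])
E
python3 - <<'E'
from h import *
c=wview("w5"); print(c["fy"]); print(proj(c,[.5316,-.2418,.0985]))
E
```

```text
t: 6.15
position: [0.4765, -0.1034, 0.2677]
tool_rot: [-3.099, 0.516, 0.001]
wrist_force: [1.2, 0.2, -1.5]
grip_width: 0.131
t: 6.65
position: [0.4744, -0.2223, 0.2675]
tool_rot: [-3.098, 0.517, 0.002]
wrist_force: [-0.2, 1.5, -1.9]
grip_width: 0.127
w5 tcp [ 0.4747 -0.2215  0.2681] std [0.0002 0.0004 0.0004] yaw -18.853734501487917 down [-3.e-04  5.e-04 -1.e+00]
411.61529220334774
(np.float64(397.6840585725953), np.float64(208.8518847185073))
```

View pics/w5.png

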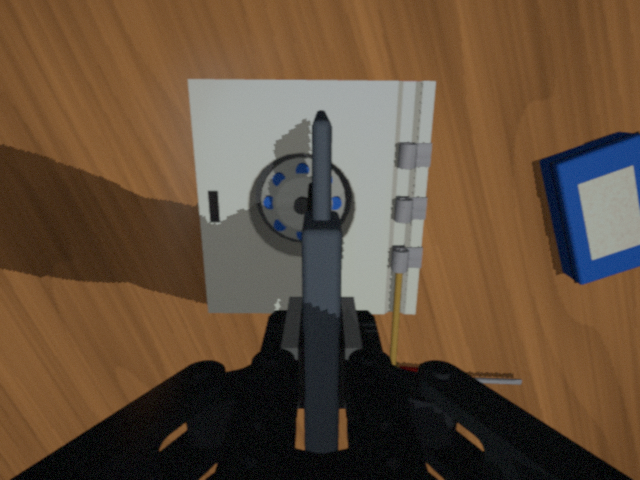

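The view shows the three fixed knuckles at about (404,155), (402,208) and (400,259). The brass pin is at (397,310), and the held lid is seen edge-on, with its bar end near (321,225) and the plate's lower corner at (321,112). I'll take a second view with the lid carried past the hinge.

```bash
python3 -m inch '[{"dx":50,"dy":0,"dz":0,"wx":0,"wy":0,"wz":0},{"dx":50,"dy":0,"dz":0,"wx":0,"wy":0,"wz":0},{"dx":0,"dy":0,"dz":0,"wx":0,"wy":0,"wz":0},{"dx":0,"dy":0,"dz":0,"wx":0,"wy":0,"wz":0}]' && python3 - <<'E'
from h import *
c=wview("w6"); u,v=proj(c,[.5316,-.2418,.0985]); print(u,v)
a=cv2.imread("pics/w5.png")[95:295,290:450]; u=int(u);x6=u-60
b=cv2.imread("pics/w6.png")[95:295,x6:x6+160]; print("x6",x6)
cv2.imwrite("pics/crop3.png",cv2.resize(np.hstack([a,b]),None,fx=2.5,fy=2.5,interpolation=cv2.INTER_CUBIC))
E
```

```text
t: 7.45
position: [0.5692, -0.2541, 0.268]
tool_rot: [-3.099, 0.514, 0.001]
wrist_force: [0.9, -0.1, -2.3]
grip_width: 0.129
w6 tcp [ 0.5688 -0.2542  0.2688] std [0.0002 0.0001 0.0004] yaw -18.88611347408923 down [ 3.e-04 -2.e-04 -1.e+00]
270.21241870960154 207.8073008614766
x6 210
```

View pics/crop3.png

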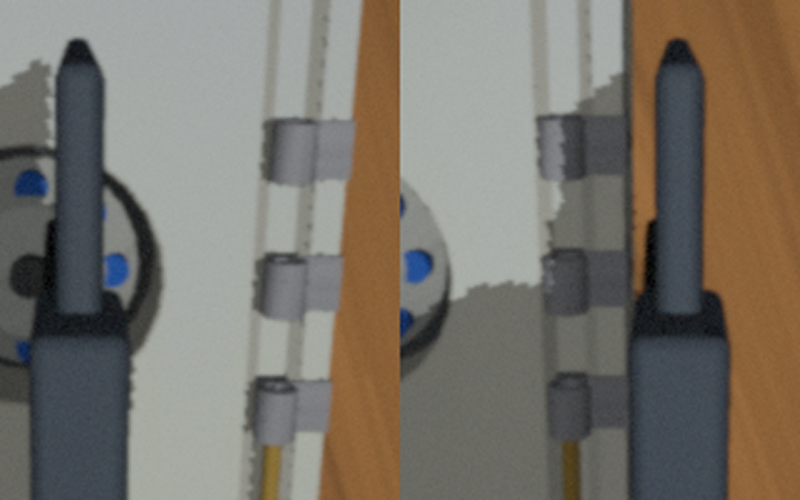

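The crop shows the brass pin in both views, at about (398,283) in w5 and (278,283) in w6. It marks the hinge axis directly. I'll fit it as a plane per view and intersect the two, take the y position from the knuckle ends, and take the lid's pose in the tool from its edges.

```bash
cat > meas.py <<'E'
from h import *
from scipy.optimize import least_squares
N=[];
for n,(u0,u1) in (("w5",(375,420)),("w6",(255,305))):
    c=load(n); im=cv2.imread(f"pics/{n}.png"); hsv=cv2.cvtColor(im,cv2.COLOR_BGR2HSV)
    m=cv2.inRange(hsv,(12,110,50),(35,255,255)); m[:278]=0;m[312:]=0; m[:,:u0]=0;m[:,u1:]=0
    pts=[(np.nonzero(m[v])[0].mean(),v,m[v].astype(bool).sum()) for v in range(278,312) if m[v].any()]
    P=np.array(pts); k=np.polyfit(P[:,1],P[:,0],1); res=P[:,0]-np.polyval(k,P[:,1]); print(n,len(P),"width px",np.median(P[:,2]),"rms",res.std().round(2),k)
    o,d1=ray(c,np.polyval(k,278),278); _,d2=ray(c,np.polyval(k,312),312)
    nn=np.cross(d1,d2); nn/=np.linalg.norm(nn); N.append((nn,nn@o,c))
d=np.cross(N[0][0],N[1][0]); d/=np.linalg.norm(d); d*=np.sign(d[1])
A=np.array([N[0][0],N[1][0],d]); p=np.linalg.solve(A,[N[0][1],N[1][1],d@np.array([.53,-.24,.0985])])
print("axis point",p.round(4),"dir",d.round(4),"yaw",np.degrees(np.arctan2(-d[0],d[1])))
# with z fixed .0985
yaw=np.radians(-18.87); X=np.array([np.cos(yaw),np.sin(yaw),0]);Y=np.array([-X[1],X[0],0])
for nn,b,c in N:
    # plane cut at z=.0985, lid-y = that of p
    a=(b-nn@np.array([p[0],p[1],.0985])) /(nn@X); print("X shift at z .0985: %.1f mm"%(a*1e3), "hingeX %.4f"%(p@X+a))
for n,uv in (("w5",[(407,169),(404,222.2),(400,272.6)]),("w6",[(276,167),(277,221),(278,271.4)])):
    c=load(n)
    print(n,"Y0 from ridge ends",[round((onz(c,u,v,.1055)@Y)*1e3-y,1) for (u,v),y in zip(uv,(33,-9,-51))])
for n in ("w5","w6"):
    c=load(n); print(n,"tcp X,Y mm",(c["p"]@X*1e3).round(1),(c["p"]@Y*1e3).round(1))
    im=cv2.cvtColor(cv2.imread(f"pics/{n}.png"),cv2.COLOR_BGR2GRAY).astype(int)
    print("col320 rows 105-128",im[105:129,321],"rows 208-236",im[208:237,321],"rows 445-465",im[440:466,321])
    for v in (114,130,180,250,): print(v,im[v,298:346])
E
python3 meas.py
```

```text
w5 34 width px 8.0 rms 0.68 [9.84302812e-02 3.73291110e+02]
w6 33 width px 5.0 rms 0.2 [3.55949198e-02 2.67792669e+02]
axis point [ 0.5296 -0.2524  0.078 ] dir [ 0.2235  0.8318 -0.5081] yaw -15.041633176847357
X shift at z .0985: -2.9 mm hingeX 0.5798
X shift at z .0985: 2.4 mm hingeX 0.5851
w5 Y0 from ridge ends [np.float64(-57.6), np.float64(-56.7), np.float64(-56.9)]
w6 Y0 from ridge ends [np.float64(-56.9), np.float64(-56.6), np.float64(-56.9)]
w5 tcp X,Y mm 520.9 -56.0
col320 rows 105-128 [166 168 167 166 155 105  47  30  25  26  25  33  20  26  32  40  53  56
  64  67  66  73  74  74] rows 208-236 [70 75 72 72 75 74 71 75 74 76 71 66 50 27 22 28 21 27 29 28 32 42 48 58
 55 64 65 69 71] rows 445-465 [40 35 30 39 38 29 30 35 38 38 38 31 32 10  7 13 17 16  8 10 12 12  0  0
  3 10]
114 [168 167 168 169 168 170 167 167 167 168 167 166 168 167 169 165 160 139
  89  46  26  25  29  26  25  31  33  68 121 156 166 167 166 168 169 169
 169 168 167 166 165 168 167 168 168 166 168 168]
130 [104 106 105 106 106 105 107 106 103 104 108 122 137 130  84  50  58  61
  64  70  72  69  77  75  76
[... 936 characters left out ...]
31  26  23  33  46  74  96 100 103 102 104 103 104
 105 102 105 104 103 101 102 102 100  98  97 102]
130 [ 93  70  61  68  79  92 100 101 100  98  98 100  96  83  55  51  58  60
  61  72  74  77  76  73  77  79  76  77  71  68  65  60  55  63  83  96
 104 106 107 104 104 105 106 103 108 106 105 106]
180 [103  86  66  61  63  75  93 110 113 114 115 117 114 102  72  55  55  60
  65  69  76  72  78  74  76  77  78  72  73  69  63  54  58  78 101 103
 107 106 108 104 106 106 108 108 106 109 107 109]
250 [ 75  76  71  61  48  55  63  64  67  68  74  72  74  72  72  75  78  74
  73  73  74  76  72  77  77  74  73  76  72  76  76  75  75  72  71  78
  73  71  70  66  67  60  57  65  91 108 112 112]
```

```bash
sed -i 's/(375,420)/(388,408)/; s/(255,305)/(268,290)/; s/^    for v in (114.*//; s/^    im=cv2.cvtColor(cv2.imread(f"pics.*//; s/^    print("col320.*//' meas.py; cat >> meas.py <<'E'
c=load("w5"); k=np.array(optics.read_camera("wrist")["tool_from_camera"]); ki=np.linalg.inv(k)
def pv(q): r=ki@np.r_[q,1]; return c["fx"]*r[0]/r[2]+c["cx"],c["fy"]*r[1]/r[2]+c["cy"]
pts=[(75,14,110),(75,145,120.4),(45,155,229.5),(45,145,219.8)]
f=lambda P,full=0:[pv(np.array([0,P[0]-y,P[1]-z])*1e-3)[1]-v for y,z,v in pts]
r=least_squares(f,[3,124]); print("lid y0,z0 in tool mm",r.x.round(2),"res px",r.fun.round(2))
E
python3 meas.py
```

```text
w5 34 width px 6.0 rms 0.27 [-7.42551566e-02  4.18868144e+02]
w6 33 width px 5.0 rms 0.2 [3.55949198e-02 2.67792669e+02]
axis point [ 0.5358 -0.2421  0.1002] dir [0.3269 0.9447 0.0259] yaw -19.08985240343941
X shift at z .0985: 0.4 mm hingeX 0.5857
X shift at z .0985: -0.2 mm hingeX 0.5851
w5 Y0 from ridge ends [np.float64(-57.6), np.float64(-56.7), np.float64(-56.9)]
w6 Y0 from ridge ends [np.float64(-56.9), np.float64(-56.6), np.float64(-56.9)]
w5 tcp X,Y mm 520.9 -56.0
w6 tcp X,Y mm 620.5 -56.6
lid y0,z0 in tool mm [  0.82 125.95] res px [ 0.12 -0.07 -0.08  0.1 ]
```

```bash
python3 -m inch '[{"dx":-17,"dy":0,"dz":0,"wx":0,"wy":0,"wz":0},{"dx":-17,"dy":-0.6,"dz":4,"wx":0,"wy":0,"wz":0},{"dx":0,"dy":0,"dz":20,"wx":0,"wy":0,"wz":0},{"dx":0,"dy":0,"dz":0,"wx":0,"wy":0,"wz":0},{"dx":0,"dy":0,"dz":0,"wx":0,"wy":0,"wz":0}]' && python3 - <<'E'
from h import *
c=wview("w7",5); yaw=np.radians(-18.87); X=np.array([np.cos(yaw),np.sin(yaw),0]);Y=np.array([-X[1],X[0],0]); p=load("w7")["p"]; print(p@X,p@Y,p[2],read_state()["wrist_force"])
s=cam("scene")["image"]; a=s[170:320,160:270,::-1]
w=c["image"][90:300,280:400,::-1]
cv2.imwrite("pics/crop4.png",np.hstack([cv2.resize(a,(440,600),interpolation=cv2.INTER_CUBIC),cv2.resize(w,(343,600),interpolation=cv2.INTER_CUBIC)]))
E
```

```text
t: 8.43
position: [0.5375, -0.2433, 0.245]
tool_rot: [3.099, -0.516, 0.001]
wrist_force: [0.2, -0.4, -1.1]
grip_width: 0.129
w7 tcp [ 0.5377 -0.2434  0.2449] std [0.0001 0.     0.0001] yaw -18.908173452624276 down [ 7.e-04 -5.e-04 -1.e+00]
0.587476885541995 -0.05642190620016838 0.24494082420554456 [ 0.18264478 -0.93036491 -0.6883783 ]
```

View pics/crop4.png

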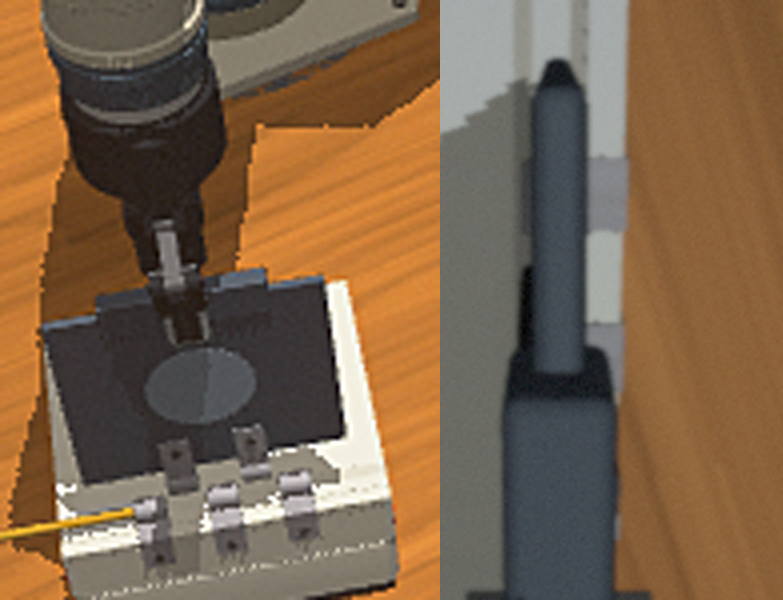

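The left crop shows the lid upright with its outer face and plain disc towards the camera, so the gasket is towards the rotor. Its two knuckles at (182,483) and (257,472) sit above the gaps between the fixed ones at (150,510), (223,497) and (295,483). I'll correct by the sub-millimetre offsets and lower.

```bash
python3 -m inch '[{"dx":-0.9,"dy":-0.4,"dz":3,"wx":0,"wy":0,"wz":0},{"dx":0,"dy":0,"dz":4,"wx":0,"wy":0,"wz":0},{"dx":0,"dy":0,"dz":4,"wx":0,"wy":0,"wz":0},{"dx":0,"dy":0,"dz":4,"wx":0,"wy":0,"wz":0},{"dx":0,"dy":0,"dz":0,"wx":0,"wy":0,"wz":0}]' && python3 - <<'E'
from h import *
yaw=np.radians(-18.87); X=np.array([np.cos(yaw),np.sin(yaw),0]);Y=np.array([-X[1],X[0],0])
q=[]
for i in range(6): optics.read_camera("top"); s=read_state(); q.append(np.r_[s["position"]@X,s["position"]@Y,s["position"][2],s["wrist_force"]])
print(np.mean(q,0).round(4))
E
```

```text
t: 9.35
position: [0.5365, -0.2425, 0.2289]
tool_rot: [-3.099, 0.516, 0.001]
wrist_force: [0.4, 0.2, -1.4]
grip_width: 0.127
[ 0.5863 -0.0559  0.2294 -0.2335 -0.2326 -1.7158]
```

```bash
cat > st.py <<'E'
from h import *
yaw=np.radians(-18.87); X=np.array([np.cos(yaw),np.sin(yaw),0]);Y=np.array([-X[1],X[0],0])
q=[]
for i in range(6): optics.read_camera("top"); s=read_state(); F=s["wrist_force"]; q.append(np.r_[s["position"]@X*1e3,s["position"]@Y*1e3,s["position"][2]*1e3,F@X,F@Y,F[2],s["ft_torque"]@Y])
print("X Y Z  Fx Fy Fz Ty",np.mean(q,0).round(2),"t",s["t"])
E
python3 -m inch '[{"dx":0,"dy":0,"dz":1,"wx":0,"wy":0,"wz":0},{"dx":0,"dy":0,"dz":1,"wx":0,"wy":0,"wz":0},{"dx":0,"dy":0,"dz":1,"wx":0,"wy":0,"wz":0},{"dx":0,"dy":0,"dz":1,"wx":0,"wy":0,"wz":0}]' && python3 st.py && python3 -m inch '[{"dx":0,"dy":0,"dz":1,"wx":0,"wy":0,"wz":0},{"dx":0,"dy":0,"dz":1,"wx":0,"wy":0,"wz":0},{"dx":0,"dy":0,"dz":0,"wx":0,"wy":0,"wz":0}]' && python3 st.py
```

```text
t: 10.15
position: [0.5367, -0.2425, 0.2252]
tool_rot: [-3.099, 0.516, 0.0]
wrist_force: [-0.4, 0.0, -0.7]
grip_width: 0.129
X Y Z  Fx Fy Fz Ty [ 5.8626e+02 -5.5930e+01  2.2522e+02 -1.0000e-02  1.2000e-01 -1.2000e+00
 -2.0000e-02] t 10.45
t: 10.82
position: [0.5366, -0.2425, 0.2231]
tool_rot: [-3.099, 0.516, 0.0]
wrist_force: [0.7, -0.1, -1.3]
grip_width: 0.13
X Y Z  Fx Fy Fz Ty [ 5.8627e+02 -5.5930e+01  2.2329e+02 -8.0000e-02  1.5000e-01 -1.7100e+00
 -0.0000e+00] t 11.125
```

```bash
for i in 1; do python3 -m inch '[{"dx":0,"dy":0,"dz":1,"wx":0,"wy":0,"wz":0},{"dx":0,"dy":0,"dz":0,"wx":0,"wy":0,"wz":0}]' && python3 st.py && python3 -m inch '[{"dx":0,"dy":0,"dz":0.7,"wx":0,"wy":0,"wz":0},{"dx":0,"dy":0,"dz":0,"wx":0,"wy":0,"wz":0}]' && python3 st.py;  done
```

```text
t: 11.38
position: [0.5366, -0.2425, 0.2222]
tool_rot: [-3.099, 0.516, 0.0]
wrist_force: [-0.1, -0.4, -2.3]
grip_width: 0.129
X Y Z  Fx Fy Fz Ty [ 5.8627e+02 -5.5930e+01  2.2228e+02 -1.6000e-01  3.2000e-01 -1.8800e+00
  0.0000e+00] t 11.675
t: 11.92
position: [0.5366, -0.2425, 0.2215]
tool_rot: [-3.099, 0.516, 0.0]
wrist_force: [0.4, -0.2, -0.7]
grip_width: 0.128
X Y Z  Fx Fy Fz Ty [ 5.8627e+02 -5.5930e+01  2.2157e+02  3.7000e-01 -2.8000e-01 -1.5400e+00
 -1.0000e-02] t 12.225
```

```bash
python3 -m inch '[{"dx":0,"dy":0,"dz":0.7,"wx":0,"wy":0,"wz":0},{"dx":0,"dy":0,"dz":0,"wx":0,"wy":0,"wz":0}]' | head -1 && python3 st.py && python3 -m inch '[{"dx":0,"dy":0,"dz":0.7,"wx":0,"wy":0,"wz":0},{"dx":0,"dy":0,"dz":0,"wx":0,"wy":0,"wz":0}]' |head -1 && python3 st.py
```

```text
t: 12.48
X Y Z  Fx Fy Fz Ty [ 5.8626e+02 -5.5930e+01  2.2088e+02  3.0000e-02 -8.0000e-02 -1.9000e+00
 -0.0000e+00] t 12.775
t: 13.02
X Y Z  Fx Fy Fz Ty [ 5.8627e+02 -5.5920e+01  2.2017e+02 -1.8000e-01  3.3000e-01 -1.6000e+00
 -2.0000e-02] t 13.325
```

```bash
python3 -m inch '[{"dx":0,"dy":0,"dz":0.7,"wx":0,"wy":0,"wz":0},{"dx":0,"dy":0,"dz":0,"wx":0,"wy":0,"wz":0}]' | head -1 && python3 st.py && python3 -m inch '[{"dx":0,"dy":0,"dz":0.6,"wx":0,"wy":0,"wz":0},{"dx":0,"dy":0,"dz":0,"wx":0,"wy":0,"wz":0}]' |head -1 && python3 st.py
```

```text
t: 13.58
X Y Z  Fx Fy Fz Ty [ 5.8626e+02 -5.5930e+01  2.1947e+02 -2.2000e-01 -1.0000e-02 -1.1800e+00
  1.0000e-02] t 13.875
t: 14.12
X Y Z  Fx Fy Fz Ty [ 5.8641e+02 -5.5960e+01  2.1934e+02 -7.4000e-01 -2.3000e-01  5.4400e+00
  2.3000e-01] t 14.425
```

Contact came at Z 219.35 with about 7 N, almost purely vertical, so it is the groove floor and the target TCP height is about 223.4 mm. To centre X independently of vision, I'll lift slightly off the floor and feel gently for both flanks.

```bash
python3 -m inch '[{"dx":0,"dy":0,"dz":-1,"wx":0,"wy":0,"wz":0},{"dx":1,"dy":0,"dz":0,"wx":0,"wy":0,"wz":0},{"dx":0,"dy":0,"dz":0,"wx":0,"wy":0,"wz":0}]' | head -1 && python3 st.py && python3 -m inch '[{"dx":0.8,"dy":0,"dz":0,"wx":0,"wy":0,"wz":0},{"dx":0,"dy":0,"dz":0,"wx":0,"wy":0,"wz":0}]' |head -1 && python3 st.py
```

```text
t: 14.8
X Y Z  Fx Fy Fz Ty [ 5.8724e+02 -5.5940e+01  2.1968e+02  9.0000e-02 -1.8000e-01 -1.6700e+00
  0.0000e+00] t 15.1
t: 15.35
X Y Z  Fx Fy Fz Ty [ 5.8801e+02 -5.5930e+01  2.1989e+02 -5.6000e-01  1.5000e-01 -1.3500e+00
  2.5000e-01] t 15.65
```

```bash
python3 -m inch '[{"dx":-1.8,"dy":0,"dz":0,"wx":0,"wy":0,"wz":0},{"dx":-1,"dy":0,"dz":0,"wx":0,"wy":0,"wz":0},{"dx":0,"dy":0,"dz":0,"wx":0,"wy":0,"wz":0}]' | head -1 && python3 st.py && python3 -m inch '[{"dx":-0.8,"dy":0,"dz":0,"wx":0,"wy":0,"wz":0},{"dx":0,"dy":0,"dz":0,"wx":0,"wy":0,"wz":0}]' |head -1 && python3 st.py
```

```text
t: 16.02
X Y Z  Fx Fy Fz Ty [ 5.8530e+02 -5.5940e+01  2.1989e+02 -1.2000e-01 -1.8000e-01 -1.5300e+00
  0.0000e+00] t 16.325
t: 16.58
X Y Z  Fx Fy Fz Ty [ 5.8447e+02 -5.5930e+01  2.1989e+02 -5.0000e-02 -2.0000e-02 -1.5500e+00
  1.0000e-02] t 16.875
```

```bash
python3 -m inch '[{"dx":-0.7,"dy":0,"dz":0,"wx":0,"wy":0,"wz":0},{"dx":0,"dy":0,"dz":0,"wx":0,"wy":0,"wz":0}]' | head -1 && python3 st.py && python3 -m inch '[{"dx":-0.6,"dy":0,"dz":0,"wx":0,"wy":0,"wz":0},{"dx":0,"dy":0,"dz":0,"wx":0,"wy":0,"wz":0}]' |head -1 && python3 st.py
```

```text
t: 17.12
X Y Z  Fx Fy Fz Ty [ 5.8377e+02 -5.5930e+01  2.1989e+02  2.5000e-01 -2.2000e-01 -1.2300e+00
 -1.0000e-02] t 17.425
t: 17.68
X Y Z  Fx Fy Fz Ty [ 5.8327e+02 -5.5950e+01  2.1997e+02  8.8000e-01  1.1000e-01 -9.1000e-01
 -2.9000e-01] t 17.975
```

The flanks touch at X 588.0 and 583.25, giving a centre of 585.6. That is within 1 mm of the visual value. Going to the centre and up to the pin height.

```bash
python3 -m inch '[{"dx":1,"dy":0,"dz":-1,"wx":0,"wy":0,"wz":0},{"dx":1.5,"dy":0,"dz":-2.5,"wx":0,"wy":0,"wz":0},{"dx":0,"dy":0,"dz":0,"wx":0,"wy":0,"wz":0},{"dx":0,"dy":0,"dz":0,"wx":0,"wy":0,"wz":0}]' && python3 st.py && python3 - <<'E'
from h import *
c=cam("scene"); cv2.imwrite("pics/s9.png",c["image"][:,:,::-1]); a=c["image"][215:320,160:270,::-1]
c2=wview("w9",4); w=c2["image"][90:300,240:400,::-1]
s=c["image"][::2,::2,::-1]
cv2.imwrite("pics/crop5.png",np.hstack([cv2.resize(a,(470,449),interpolation=cv2.INTER_CUBIC),np.vstack([s,np.zeros((449-240,320,3),np.uint8)])]))
E
```

```text
t: 18.48
position: [0.5361, -0.2423, 0.2233]
tool_rot: [-3.099, 0.516, 0.0]
wrist_force: [0.7, 0.2, -1.9]
grip_width: 0.124
X Y Z  Fx Fy Fz Ty [ 5.8562e+02 -5.5930e+01  2.2333e+02 -3.5000e-01  4.0000e-02 -1.6100e+00
  1.0000e-02] t 18.775
w9 tcp [ 0.5361 -0.2424  0.2234] std [0. 0. 0.] yaw -18.909700512877738 down [-0.  0. -1.]
```

View pics/crop5.png

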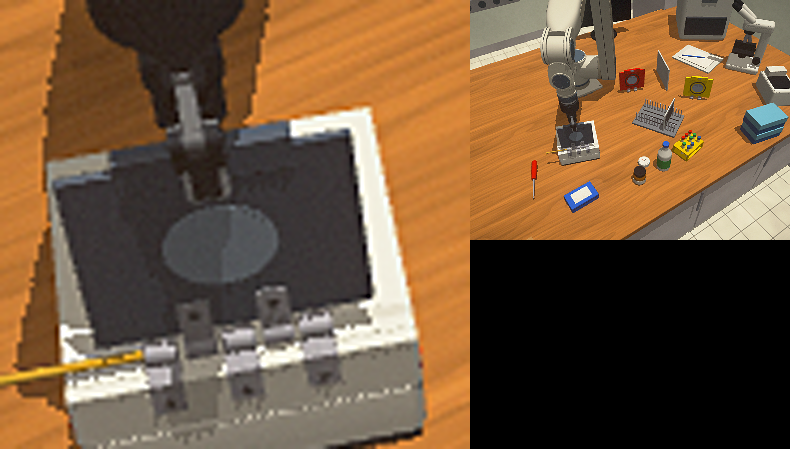

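The five knuckles lie in one line, at (160,352), (200,345), (240,338), (278,332) and (316,323). The tray and everything else are where they were, and the only load is the lid's weight, so I'm handing in.

```bash
python3 -c "
from station import ticket,read_state
s=read_state();print(s['t'],s['wrist_force'],s['grip_width']);print(ticket.job_done())"
```

```text
19.025 [-0.19229197  0.25428076 -1.17868698] 0.12992234761253713
the job is handed in; nothing more can be done
None
```

The lid is held at the centrifuge, upright with its gasket side towards the rotor and its two knuckles in the gaps, ready for you to push the pin through. I handed it in at 19.0 s; no verdict was reported.

**How I set it:** I touched the groove floor once, with about 7 N, to get the height. I then felt both groove flanks with about 1 N each to centre it, and raised it back 4 mm to the pin height.

**Last checks:**
- The scene view shows all five knuckles in one line, and the tray and other things where they were.
- The force reading shows only the lid's weight (1 to 2 N), so the knuckles hang free of the groove.
- The tool is vertical, and its yaw of -18.9° is within 0.2° of the measured hinge.

**Where the measurements disagreed:**
- **Across the hinge:** the flank centre came out about 0.7 to 1 mm from the camera's estimate. I used the flank centre.
- **Height of the pin:** the camera put the pin axis at 100.2 mm instead of the stated 98.5. I used the floor contact.
- **Lid in the grip:** the camera put the knuckle axis 126 mm below the finger tips, and floor contact gave about 125.

I had no direct view through the bores, so I expect them to line up within about 1 mm but could not confirm it by eye. My first move commands were refused for their format and moved nothing.

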